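Clear under the drying frame, drop its kickstand and hold it upright

TASK

With the chrome brush, sweep the three caustic cleaning tablets from under the drying frame fully into the low plywood bay, never touching them with the gripper or arm. Then flip the frame's kickstand over and all the way down and, with the brush set down on the table, take the frame by its top bar, bring it upright and finish while still holding it upright there, as its sprung hub tips it over when let go. Leave the lazy Susan's bottle and jar and the plunger cup where they are.

Things in the scene. Friction and masses are not known exactly. Their poses are not given: they have to be found in the camera images.
- stand: the drying frame's white plastic hub foot, fixed to the table: a plate 120 x 120 x 14 mm with a drum on it (52 mm high in all), origin at the centre of its underside. A chrome arch 156 mm wide along this body's y stands on it, tipping about a level axis along this y, 30 mm above the origin. The arch: uprights (14 mm tubes) at y -70 and +70 mm, a mid rail 85 mm and a top bar 190 mm above the axis.
- arch (a joint): tip angle of the arch (rad): 0 upright, positive leaning to the stand's +x (away from the robot). Starts on its stop at 0.36; other stop -0.2. A hub spring pulls it to the positive stop: 0.45 N m at upright, 0.27 N m plus its weight (0.55 kg in all) at the stop, so 2 to 3 N at the top bar brings it up.
- top_bar (a point): top bar of the arch, a round level chrome tube 16 mm in diameter and 156 mm long along its y axis, open space below it; origin at its middle, 190 mm from the tip axis. z points away from the hub, it leans with the arch.
- leg (a joint): kickstand angle (rad): 0 folded, pointing up and leaning 0.25 past vertical over the arch (to the stand's -y); 0.25 straight up (dead centre); it swings over the stand's +y side and down to its stop at 2.843. Starts between 0 and 0.2. Friction keeps it where left within about 0.35 of straight up; past about 0.65 it falls by itself in about 1.5 s. Under 1 N at its foot moves it.
- leg_foot (a point): centre of the 20 mm rubber ball foot at the free end of the kickstand, 150 mm from its pivot; the leg is a 12 x 12 mm aluminium bar. Folded, the foot stands above the top bar and is the highest point of the frame, about 0.26 m up. It leans with the arch.
- leg_pivot (a point): the kickstand's pivot on the arch's +y upright, 110 mm above the tip axis and 18 mm to the -x side of the arch's plane
- landing (a point): centre of a flat dark rubber spot on the table, 36 mm across, 148 mm to the stand's +y, beyond the arch's end: here the kickstand's foot lands. The tablets lie around it, all within 35 mm to -x, 65 mm to +x, 55 mm to -y and 72 mm to +y (stand axes). The ground round them is free except the hub foot and the bay.
- bay: catch bay, fixed: three plywood strips 22 mm high and 8 mm thick standing on the table round a bare rectangle 90 mm deep (x) by 160 mm wide (y), open on its -x side, which faces the tablets. Origin on the table at the middle of the open mouth; its x points into the bay.
- brush_grip (a point): chrome tap-cleaning brush standing on its bristles: a straight bristle head 28 mm (x) by 130 mm (y), 30 mm high, with an upright chrome grip block on its middle, 22 mm (x) by 36 mm (y), from 30 to 86 mm height, about 0.18 kg. This point is in the middle of the grip, 60 mm above the bristle tips.
- tablet0_mid (a point): cleaning tablet, a hard white block 30 x 24 x 18 mm (x, y, z), about 25 g, lying flat on the table where the kickstand's foot must land; this point is its centre
- tablet1_mid (a point): cleaning tablet, a hard white block 30 x 24 x 18 mm (x, y, z), about 25 g, lying flat on the table where the kickstand's foot must land; this point is its centre
- tablet2_mid (a point): cleaning tablet, a hard white block 30 x 24 x 18 mm (x, y, z), about 25 g, lying flat on the table where the kickstand's foot must land; this point is its centre
- bottle: capped grey refill bottle, 56 mm in diameter, 160 mm high, standing on the white lazy Susan (280 mm in diameter, 22 mm high, free to spin, with a blue caddy on it); origin at its underside. Leave alone.
- jar: round glass jar with lid, 64 mm in diameter, 85 mm high, on the lazy Susan; origin at its underside. Leave alone.
- plunger: small hard plunger cup, 80 mm in diameter, 62 mm high, standing on the table; origin at its underside. Leave alone.
Mind the look-alikes: they are no part of the job. What is shaped like the bay but pink or red is not meant.

How it is judged:
By the outcome, as a careful person would: the job done as asked, in the order asked, and still so for the second after the job is handed in, while the arm keeps its last pose, push and grip.
It also fails if it takes over 67 s, if anything falls off the work surface, if the arm or the gripper's body presses on something with over 40 N, if the wrist force passes 120 N, or if a joint passes its speed limit or range.

ROBOT

A 6-joint arm with a two-finger parallel gripper is mounted at the origin on the work surface. World frame = base frame: x ahead of the robot, y to its left, z up, the work surface at z = 0. Lengths are in m, angles in rad, forces in N, time in s.
With the tool pointing down it reaches from about 0.275 to 0.75 m from the base axis. Payload 10.2 kg.
Tool frame: the origin (TCP) lies midway between the tips of the shut fingers; the grasp point (between the pads) lies 19 mm behind it; z points along the fingers, x is the direction in which the jaws open and shut, and the axes are right-handed (so a half turn about z gives the same grasp; the last joint's range is limited). The gripper opens to 85 mm and grips with 20 to 120 N. Pads are 22 mm wide; open, the fingers measure 114 mm over their backs; the gripper's body (76 mm by 85 mm) begins 54 mm behind the grasp point. The pads swing forward as they close: fully open they stand 13 mm farther back than shut.
Start: joints at [-0.223, 0.313, 1.498, -0, 1.331, -0.223], TCP at [0.525, -0, 0.231] pointing down, gripper open.
Joint ranges: [-2.94, 2.94], [-0.97, 2.17], [0.19, 2.56], [-1.23, 4.37], [0.02, 3.11], [-2.88, 2.88]. Speed limits (rad/s): [2.39, 2.39, 3.01, 3.14, 3.14, 3.14].

INTERFACE

Orientations are given as a unit quaternion [x, y, z, w].
In Python, from rig import sensors, get_image, manip, recognise, spot_point gives the robot as it stands.
- The arm moves only by the tool drive_tool, never from a script. Its argument "targets" is a list of rows, each a list of 3 entries, a list of its own where there are three numbers: the shift along the tool's x, y, z in m, then the turn, a rotation vector about the tool's x, y, z in degrees, then the closure, from -1 (fully open) to 1 (shut). In form: [[[x, y, z], [wx, wy, wz], fingers], ...]. A call has 1 to 5 rows; each row shifts and turns the commanded pose from where the row before left it, along the tool's axes as they then stand; what a row does not reach is not made up. A row lasts 1/12 s, in which the tool goes at most 41.7 mm and 7.16 degrees, less where a joint would pass 70% of its speed; a pose out of reach is approached as far as the arm can. A call with a gripper value outside its range is refused whole. The fingers move at their own pace and stop on an object; "squeeze" is the grip in N (left out, the last holds). Time passes only in rows, so rows that do not move let the fingers close. It gives the time, the measured TCP pose, the force and the opening at its end, in the units of the state.
- sensors.get_state(): the state, without advancing time (a new reading comes with each control period).
- get_image(name): name is "scene" or "side" or "wrist"; returns a dict with "img" (480x640x3 uint8, red, green, blue), "mtx" (3x3 intrinsics, pixels), "rvec" (rotation vector, rad) and "tvec" (3), from world to camera coordinates, as OpenCV has them; the wrist camera has in their place "hand_eye" (4x4, takes a point from camera to tool coordinates, whose origin is the TCP and whose axes are the tool frame's). Camera axes: x right, y down, z forward; pixel columns grow to the right and rows downward; lengths in m; the calibration is good to about 2 mm. A picture is of the moment at which its call begins: read the wrist's pose just before it. There is no depth.
- manip.sign_off(): hands the job in, once; it reports no verdict.
Trained networks look in a picture, given as the dict that the camera call returned (one of the last four; its "shot" number tells which), for a name from the list of things; names that differ only in an ending like _2 or _b are one class to them, and where a whole thing is asked for, a point or a joint stands for the part that bears it (a point fixed in the world has none). Each returns a list of dicts, best first, with "p" (0 to 1); they miss things now and then, are a little off and sometimes report something else, mostly with a low value. They report only what shows in the picture. A call takes as long as a camera call. They do not tell look-alikes from the thing itself.
- recognise(label, picture): "bbox" ([left, top, right, bottom] in pixels, round what is visible of it).
- spot_point(label, picture): "pixel" ([column, row] in pixels: a listed point, or the origin of a listed thing).
The state is a dict: "time": time; "joints": joint angles; "joint_velocities": joint speeds; "joint_efforts": joint torques, N m; "ee_pos": TCP position; "eef_rot": TCP orientation; "wrist_force": force on the tool from outside, world axes, zero at the start; "wrist_torque": the same for the moment, N m; "gripper_width": opening from 0.0 (shut) to 1.0 (fully open).
Only numpy, scipy, OpenCV 4.12 (cv2) and the standard library are available. Lean on these libraries where they do the work, as an engineer would, in place of code of your own. Each camera call takes 0.05 s, during which the arm holds its last target. There are 200 camera calls.

## Working session

There is one attempt and no reset: what is moved stays moved. The work goes in short steps, Python scripts to look and compute and a tool call to move; the robot and the scene stay as the last step left them, time stands still between calls to the robot, and variables do not carry over. Pictures are saved under pics/ and viewed, about 8 in all and at most 12, crops included, and the job is handed in when it is done.

Besides the shell and the picture viewer there is one more tool, called after "Call:" by a JSON object that holds its "method" and its "body". drive_tool: Moves the arm, as the interface text tells. Its arguments: {"type":"object","properties":{"targets":{"type":"array"},"squeeze":{"type":"number"}},"required":["targets"]}

```bash
ls; mkdir -p pics; cat > h.py <<'E'
import numpy as np, cv2
from rig import sensors, get_image, manip, recognise, spot_point
from scipy.spatial.transform import Rotation as R
def cam(p):
    if 'rvec' in p:
        Rm=cv2.Rodrigues(np.array(p['rvec'],float))[0]; t=np.array(p['tvec'],float).ravel()
        return Rm.T, -Rm.T@t
    s=p['st']; T=np.eye(4); T[:3,:3]=R.from_quat(s['eef_rot']).as_matrix(); T[:3,3]=s['ee_pos']
    T=T@np.array(p['hand_eye']); return T[:3,:3],T[:3,3]
def shot(n):
    s=sensors.get_state(); p=get_image(n); p['st']=s; return p
def ray(p,px):
    Rm,c=cam(p); m=np.array(p['mtx'],float)
    d=Rm@np.linalg.inv(m)@np.array([px[0],px[1],1.]); return c,d/np.linalg.norm(d)
def atz(p,px,z):
    c,d=ray(p,px); return c+d*(z-c[2])/d[2]
def tri(l):
    A=np.zeros((3,3));b=np.zeros(3);rs=[ray(p,px) for p,px in l]
    for c,d in rs:
        P=np.eye(3)-np.outer(d,d);A+=P;b+=P@c
    x=np.linalg.solve(A,b); return x,[np.linalg.norm((np.eye(3)-np.outer(d,d))@(x-c)) for c,d in rs]
def proj(p,X):
    Rm,c=cam(p); v=Rm.T@(np.array(X)-c); v=np.array(p['mtx'])@v; return v[:2]/v[2]
def save(p,n,crop=None,f=1):
    im=p['img'][:,:,::-1]
    if crop: a,b,c,d=crop; im=im[b:d,a:c]
    cv2.imwrite('pics/'+n,cv2.resize(im,None,fx=f,fy=f,interpolation=cv2.INTER_CUBIC))
E
python3 - <<'E'
from h import *
a=shot('scene');b=shot('side')
save(a,'scene.png');save(b,'side.png')
np.set_printoptions(precision=3,suppress=True)
for L in ['stand','top_bar','leg_foot','leg_pivot','landing','bay','brush_grip','tablet0_mid','bottle','jar','plunger']:
    for n,p in(('scene',a),('side',b)):
        print(L,n,[(np.round(q['pixel']).tolist(),round(q['p'],2)) for q in spot_point(L,p)[:5]])
print(sensors.get_state())
E
```

```text
pics
stand scene [([280.0, 284.0], 0.56)]
stand side [([317.0, 265.0], 0.78), ([339.0, 208.0], 0.5)]
top_bar scene [([258.0, 263.0], 0.56)]
top_bar side []
leg_foot scene [([160.0, 247.0], 0.59), ([274.0, 257.0], 0.55)]
leg_foot side []
leg_pivot scene [([299.0, 276.0], 0.54), ([348.0, 310.0], 0.41)]
leg_pivot side [([295.0, 238.0], 0.81)]
landing scene [([329.0, 306.0], 0.83)]
landing side [([285.0, 301.0], 0.84)]
bay scene []
bay side []
brush_grip scene [([448.0, 300.0], 0.96)]
brush_grip side [([266.0, 372.0], 0.86)]
tablet0_mid scene [([321.0, 302.0], 0.49)]
tablet0_mid side [([300.0, 290.0], 0.64)]
bottle scene [([180.0, 261.0], 0.76)]
bottle side [([339.0, 211.0], 0.65)]
jar scene [([160.0, 248.0], 0.97)]
jar side [([351.0, 199.0], 0.81)]
plunger scene [([502.0, 389.0], 0.59), ([160.0, 247.0], 0.43)]
plunger side [([168.0, 431.0], 0.81)]
{'time': 1.2, 'joints': array([-0.223,  0.313,  1.498, -0.   ,  1.331, -0.223]), 'joint_velocities': array([-0.002, -0.   ,  0.   ,  0.002,  0.   ,  0.001]), 'joint_efforts': array([  0.001, -41.217, -25.99 ,  -0.   ,   0.   ,  -0.   ]), 'ee_pos': array([ 0.525, -0.   ,  0.231]), 'eef_rot': array([ 1., -0.,  0.,  0.]), 'wrist_force': array([0.92 , 0.576, 0.355]), 'wrist_torque': array([ 0.025,  0.045, -0.023]), 'gripper_width': 1.0044897640567991}
```

View pics/scene.png

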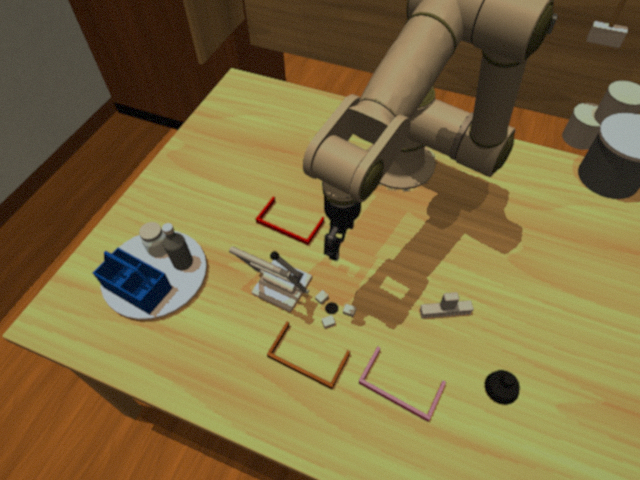

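View pics/side.png

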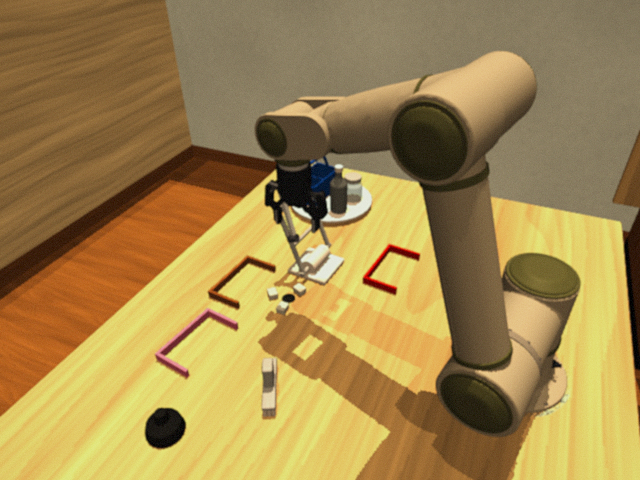

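```bash
python3 - <<'E'
from h import *
np.set_printoptions(precision=3,suppress=True)
a=shot('scene');b=shot('side')
save(a,'c1.png',(220,230,380,390),3.6)
im=np.hstack([cv2.resize(a['img'][230:390,220:365],None,fx=3.5,fy=3.5,interpolation=2),])
pa=lambda x,z=0:print(x,atz(a,x,z))
print('landing',tri([(a,(332,308)),(b,(288,299))]))
for t in [(321,297),(348,310),(328,323)]: pa(t,.009)
for t in [(300,290),(272,294),(283,307)]: print('side',t,atz(b,t,.009))
print('brush',tri([(a,(448,300)),(b,(266,372))]))
print('plunger',tri([(a,(502,389)),(b,(168,431))]))
for t in [(288,325),(270,355),(333,384),(348,350)]: pa(t,.022)
print('stand',tri([(a,(280,284)),(b,(317,265))]))
E
```

```text
landing (array([ 0.565, -0.007, -0.001]), [np.float64(0.0004797174651872213), np.float64(0.000479717465187198)])
(321, 297) [ 0.55  -0.043  0.009]
(348, 310) [0.559 0.035 0.009]
(328, 323) [0.612 0.001 0.009]
side (300, 290) [ 0.546 -0.04   0.009]
side (272, 294) [0.607 0.003 0.009]
side (283, 307) [0.557 0.035 0.009]
brush (array([0.469, 0.264, 0.061]), [np.float64(0.0030602093398729843), np.float64(0.0030602093398730177)])
plunger (array([ 0.609,  0.435, -0.002]), [np.float64(0.003410991561632588), np.float64(0.0034109915616326917)])
(288, 325) [ 0.66  -0.086  0.022]
(270, 355) [ 0.748 -0.093  0.022]
(333, 384) [0.756 0.072 0.022]
(348, 350) [0.666 0.075 0.022]
stand (array([ 0.552, -0.161,  0.003]), [np.float64(0.00010016459669932196), np.float64(0.00010016459669934007)])
```

View pics/c1.png

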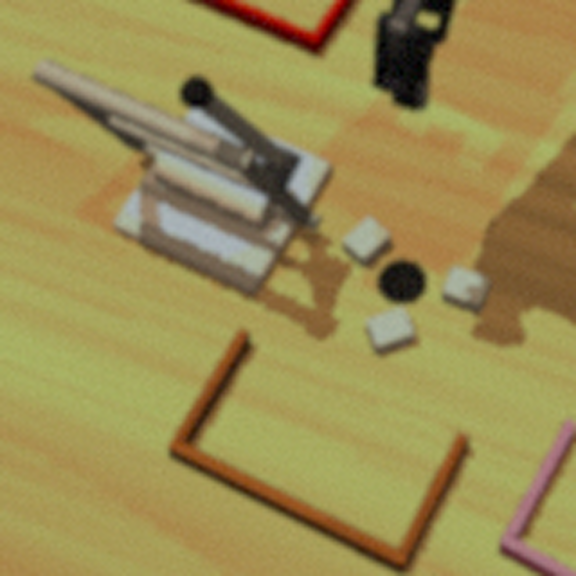

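Scene picture: three open frames. The red one is at (290,220), the pink one at (400,385) and the orange-brown plywood one at (310,360). The plywood one fits, because its mouth faces the tablets at (321,297), (348,310) and (328,323), and the crop confirms it. The brush is at (448,300), and the leg's foot is at (274,256), leaning over the arch. I'll hover over the brush.

Call:
{"method": "drive_tool", "body": {"targets": [[[-0.01, -0.04, 0], [0, 0, 0], -1], [[-0.01, -0.04, 0], [0, 0, 0], -1], [[-0.01, -0.04, 0.01], [0, 0, 0], -1], [[-0.01, -0.04, 0.015], [0, 0, 0], -1], [[-0.01, -0.04, 0.015], [0, 0, 0], -1]]}}

```text
time: 1.72
ee_pos: [0.4756, 0.197, 0.1929]
eef_rot: [1.0, -0.0, 0.001, -0.0]
wrist_force: [0.9, -0.0, -0.2]
gripper_width: 0.998
```

Call:
{"method": "drive_tool", "body": {"targets": [[[-0.006, -0.04, 0.015], [0, 0, 0], -1], [[0, -0.024, 0.015], [0, 0, 0], -1], [[0, 0, 0], [0, 0, 0], -1]]}}

```text
time: 1.97
ee_pos: [0.4683, 0.2613, 0.1607]
eef_rot: [1.0, 0.002, -0.002, 0.0]
wrist_force: [0.0, -0.9, -1.6]
gripper_width: 1.0
```

```bash
python3 - <<'E'
from h import *
np.set_printoptions(precision=3,suppress=True)
w=shot('wrist');a=shot('scene');b=shot('side')
print(w['st']['ee_pos'],w['st']['eef_rot'],w['st']['time'],w['st']['joints'])
q=spot_point('brush_grip',w);print(q[:2])
if q: print(atz(w,q[0]['pixel'],.06))
canvas=np.zeros((600,800,3),np.uint8)
canvas[:300,:400]=cv2.resize(w['img'],(400,300)); canvas[:300,400:]=cv2.resize(b['img'][200:320,220:380],(400,300))
canvas[300:,:]=cv2.resize(a['img'][180:330,220:420],(800,600))[150:450]
cv2.imwrite('pics/m1.png',canvas[:,:,::-1])
# hub in the first view
print('hub',tri([(a,(372,172)),(b,(270,136))]))
for L in ['top_bar','leg_foot','leg_pivot']:
    ra=spot_point(L,a);rb=spot_point(L,b); print(L,[(np.round(q['pixel']),round(q['p'],2)) for q in ra],[(np.round(q['pixel']),round(q['p'],2)) for q in rb])
    if ra and rb: print(tri([(a,ra[0]['pixel']),(b,rb[0]['pixel'])]))
E
```

```text
[0.468 0.261 0.161] [ 1.     0.002 -0.002  0.   ] 1.9667 [0.29  0.404 1.561 0.001 1.18  0.285]
[{'pixel': [316.4, 235.7], 'p': 0.77}]
[0.469 0.264 0.06 ]
hub (array([0.536, 0.059, 0.495]), [np.float64(0.005372353224532567), np.float64(0.005372353224532502)])
top_bar [(array([258., 263.]), 0.64)] []
leg_foot [(array([275., 256.]), 0.55)] []
leg_pivot [(array([298., 276.]), 0.81)] []
```

View pics/m1.png

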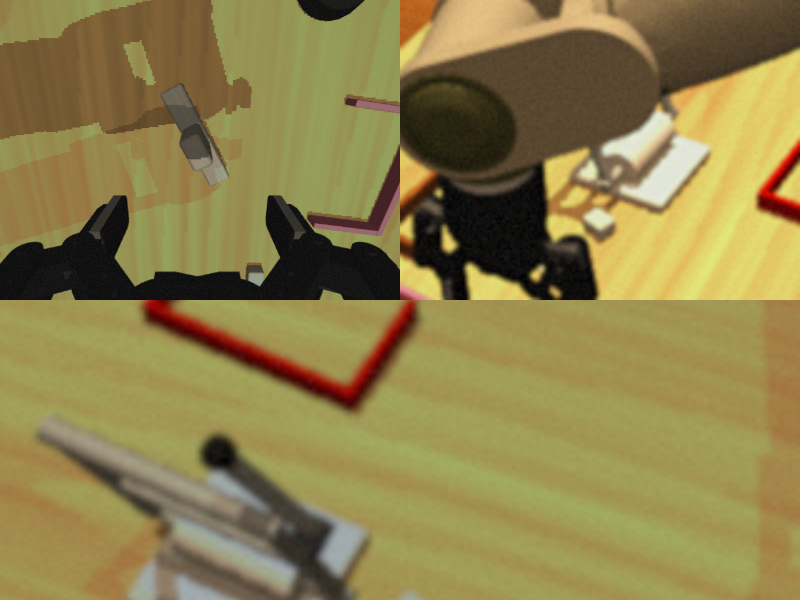

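```bash
python3 - <<'E'
from h import *
np.set_printoptions(precision=3,suppress=True)
w=shot('wrist')
P=[atz(w,(c*1.6,r*1.6),.03) for c,r in [(162,94),(183,84),(228,178),(212,186)]]
for p in P: print(p)
d=(P[3]-P[0]+P[2]-P[1]); print('long axis',d, 'angle from +y toward +x deg',np.degrees(np.arctan2(d[0],d[1])), (P[0]+P[1]+P[2]+P[3])/4)
for n in [(0.56,0.035,.009),(.609,.0,.009)]: print(proj(w,n))
E
```

```text
[0.431 0.313 0.03 ]
[0.455 0.324 0.03 ]
[0.51  0.209 0.03 ]
[0.49  0.198 0.03 ]
long axis [ 0.114 -0.23   0.   ] angle from +y toward +x deg 153.68883000007122 [0.472 0.261 0.03 ]
[405.568 437.971]
[451.434 465.306]
```

Call:
{"method": "drive_tool", "body": {"targets": [[[0, 0, 0.01], [0, 0, -6.6], -1], [[0, 0, 0.01], [0, 0, -6.6], -1], [[0, 0, 0.01], [0, 0, -6.6], -1], [[0, 0, 0.01], [0, 0, -6.6], -1], [[0, 0, 0.025], [0, 0, 0], -1]]}}

```text
time: 2.93
ee_pos: [0.4719, 0.2582, 0.1002]
eef_rot: [0.973, 0.231, 0.003, -0.0]
wrist_force: [0.9, 1.1, -0.2]
gripper_width: 1.0
```

Call:
{"method": "drive_tool", "body": {"targets": [[[0, 0, 0.03], [0, 0, 0], -1], [[0, 0, 0.023], [0, 0, 0], -1], [[0, 0, 0], [0, 0, 0], 1], [[0, 0, 0], [0, 0, 0], 1], [[0, 0, 0], [0, 0, 0], 1]], "squeeze": 50}}

```text
time: 3.35
ee_pos: [0.4713, 0.2581, 0.047]
eef_rot: [0.974, 0.228, 0.001, -0.0]
wrist_force: [-0.1, 0.8, 0.5]
gripper_width: 0.605
```

Call:
{"method": "drive_tool", "body": {"targets": [[[0, 0, 0], [0, 0, 0], 1], [[0, 0, 0], [0, 0, 0], 1], [[0, 0, 0], [0, 0, 0], 1], [[0, 0, 0], [0, 0, 0], 1]]}}

```text
time: 3.68
ee_pos: [0.4712, 0.2581, 0.0469]
eef_rot: [0.974, 0.228, 0.001, -0.0]
wrist_force: [0.1, -0.0, 6.5]
gripper_width: 0.255
```

Call:
{"method": "drive_tool", "body": {"targets": [[[0, 0, -0.03], [0, 0, 0], 1], [[0, 0, 0], [0, 0, 6], 1], [[0, 0, 0], [0, 0, 6], 1], [[0, 0, 0], [0, 0, 6], 1], [[0, 0, 0], [0, 0, 6], 1]]}}

```text
time: 4.1
ee_pos: [0.4703, 0.2579, 0.0759]
eef_rot: [1.0, 0.018, 0.0, -0.0]
wrist_force: [0.0, 0.2, -2.2]
gripper_width: 0.254
```

Call:
{"method": "drive_tool", "body": {"targets": [[[0, 0, 0], [0, 0, 5.4], 1], [[0, 0.035, 0], [0, 0, 0], 1], [[0, 0.035, 0], [0, 0, 0], 1], [[0, 0.035, 0], [0, 0, 0], 1], [[0, 0.035, 0], [0, 0, 0], 1]]}}

```text
time: 4.52
ee_pos: [0.4627, 0.1168, 0.0758]
eef_rot: [1.0, -0.026, 0.0, 0.0]
wrist_force: [0.6, 0.1, -1.5]
gripper_width: 0.252
```

Call:
{"method": "drive_tool", "body": {"targets": [[[0, 0.035, 0], [0, 0, 0], 1], [[0, 0.035, 0], [0, 0, 0], 1], [[0, 0.03, 0], [0, 0, 0], 1], [[0, 0, 0], [0, 0, 0], 1]]}}

```text
time: 4.85
ee_pos: [0.458, 0.0141, 0.0759]
eef_rot: [1.0, -0.028, 0.0, 0.001]
wrist_force: [0.0, 0.2, -1.9]
gripper_width: 0.253
```

```bash
python3 - <<'E'
from h import *
np.set_printoptions(precision=3,suppress=True)
w=shot('wrist');a=shot('scene')
print(w['st']['ee_pos'],w['st']['eef_rot'],w['st']['joints'])
canvas=np.hstack([cv2.resize(w['img'],(400,300)),cv2.resize(a['img'][180:390,220:500],(400,300))])
cv2.imwrite('pics/m2.png',canvas[:,:,::-1])
E
```

```text
[0.458 0.014 0.076] [ 1.    -0.028  0.     0.001] [-0.225  0.368  1.881 -0.001  0.892 -0.168]
```

View pics/m2.png

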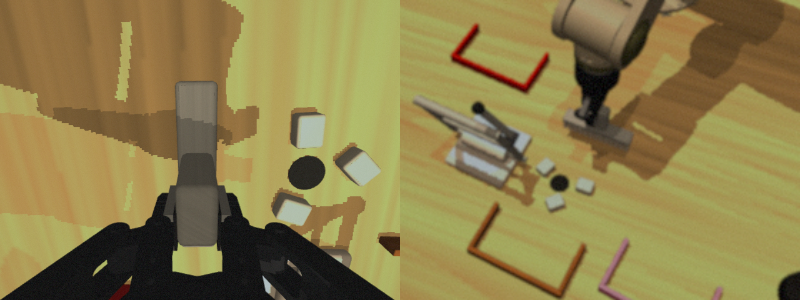

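Call:
{"method": "drive_tool", "body": {"targets": [[[0, 0.008, 0.015], [0, 0, 0], 1], [[0, 0, 0.0145], [0, 0, 0], 1], [[0.015, 0, 0], [0, 0, 0], 1], [[0.015, 0, 0], [0, 0, 0], 1], [[0.012, 0, 0], [0, 0, 0], 1]]}}

```text
time: 5.37
ee_pos: [0.5003, 0.0093, 0.0462]
eef_rot: [1.0, -0.025, 0.0, -0.0]
wrist_force: [0.2, 0.1, -1.4]
gripper_width: 0.253
```

Call:
{"method": "drive_tool", "body": {"targets": [[[0.012, 0, 0], [0, 0, 0], 1], [[0.012, 0, 0], [0, 0, 0], 1], [[0.012, 0, 0], [0, 0, 0], 1], [[0.012, 0, 0], [0, 0, 0], 1], [[0.012, 0, 0], [0, 0, 0], 1]]}}

```text
time: 5.78
ee_pos: [0.5597, 0.0065, 0.046]
eef_rot: [1.0, -0.025, -0.0, -0.0]
wrist_force: [-0.6, 0.1, -0.3]
gripper_width: 0.248
```

Call:
{"method": "drive_tool", "body": {"targets": [[[0.012, 0, 0], [0, 0, 0], 1], [[0.012, 0, 0], [0, 0, 0], 1], [[0.012, 0, 0], [0, 0, 0], 1], [[0.012, 0, 0], [0, 0, 0], 1], [[0.012, 0, 0], [0, 0, 0], 1]]}}

```text
time: 6.2
ee_pos: [0.6195, 0.0035, 0.0459]
eef_rot: [1.0, -0.025, -0.0, -0.0]
wrist_force: [-0.1, -0.0, -1.2]
gripper_width: 0.252
```

```bash
python3 - <<'E'
from h import *
a=shot('scene');b=shot('side');print(a['st']['ee_pos'],a['st']['eef_rot'],a['st']['wrist_force'])
canvas=np.hstack([cv2.resize(b['img'][200:320,200:360],(400,300)),cv2.resize(a['img'][210:390,220:460],(400,300))])
cv2.imwrite('pics/m3.png',canvas[:,:,::-1])
E
```

```text
[0.61952604 0.00354168 0.04589387] [ 9.99680745e-01 -2.52630362e-02 -3.98274844e-04 -1.65780564e-04] [-0.10235875 -0.02139103 -1.2156008 ]
```

View pics/m3.png

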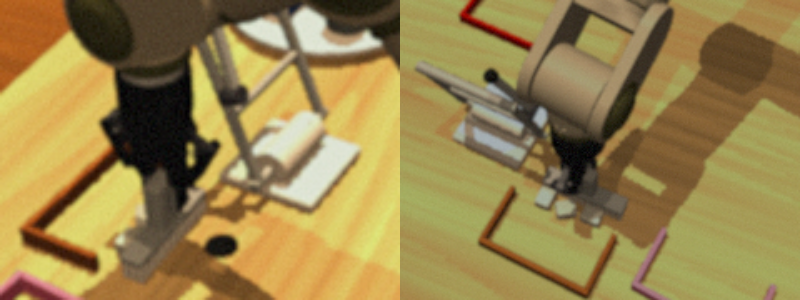

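Call:
{"method": "drive_tool", "body": {"targets": [[[0.012, 0.002, 0], [0, 0, 0], 1], [[0.012, 0.002, 0], [0, 0, 0], 1], [[0.012, 0.001, 0], [0, 0, 0], 1], [[0.012, 0, 0], [0, 0, 0], 1], [[0.01, 0, 0], [0, 0, 0], 1]]}}

```text
time: 6.72
ee_pos: [0.6767, -0.0051, 0.0458]
eef_rot: [1.0, -0.026, -0.001, -0.0]
wrist_force: [-0.8, 0.8, -0.4]
gripper_width: 0.25
```

Call:
{"method": "drive_tool", "body": {"targets": [[[0.008, 0, 0], [0, 0, 0], 1], [[0.004, 0, 0], [0, 0, 0], 1], [[0.0, 0, 0], [0, 0, 0], 1]]}}

```text
time: 6.97
ee_pos: [0.6888, -0.0061, 0.0457]
eef_rot: [1.0, -0.026, -0.0, -0.0]
wrist_force: [0.2, 0.8, -2.2]
gripper_width: 0.251
```

```bash
python3 - <<'E'
from h import *
a=shot('scene');print(a['st']['ee_pos'],a['st']['wrist_force'])
save(a,'m4.png',(230,280,390,400),4)
E
```

```text
[ 0.68877194 -0.00606048  0.0457359 ] [ 0.15003556  0.75812943 -2.20935389]
```

View pics/m4.png

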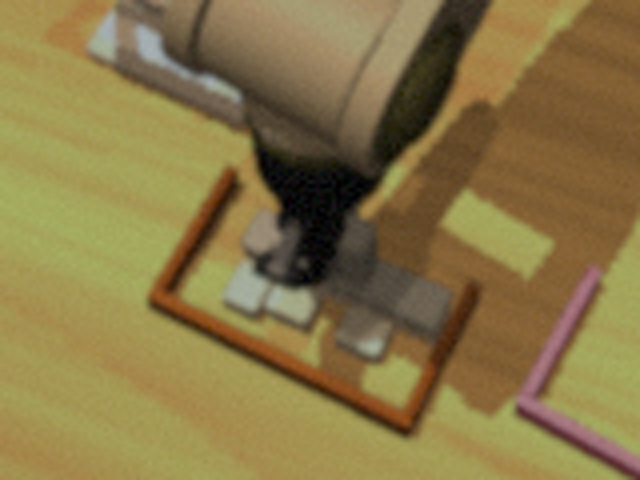

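All three tablets are well inside the plywood bay, at crop pixels (245,290), (292,303) and (363,335). I'll lift the brush, go back and set it down out of the way.

Call:
{"method": "drive_tool", "body": {"targets": [[[0, 0, -0.03], [0, 0, 0], 1], [[-0.02, -0.01, 0], [0, 0, 0], 1], [[-0.035, -0.02, 0], [0, 0, 0], 1], [[-0.035, -0.02, 0], [0, 0, 0], 1], [[-0.035, -0.02, 0], [0, 0, 0], 1]]}}

```text
time: 7.43
ee_pos: [0.5651, 0.0704, 0.0759]
eef_rot: [1.0, -0.026, -0.0, -0.0]
wrist_force: [0.5, 0.7, -0.6]
gripper_width: 0.246
```

Call:
{"method": "drive_tool", "body": {"targets": [[[-0.035, -0.02, 0], [0, 0, 0], 1], [[-0.035, -0.02, 0], [0, 0, 0], 1], [[-0.035, -0.02, 0], [0, 0, 0], 1], [[0, -0.01, 0], [0, 0, 0], 1], [[0, 0, 0.015], [0, 0, 0], 1]]}}

```text
time: 7.85
ee_pos: [0.4656, 0.1472, 0.0632]
eef_rot: [1.0, -0.025, 0.002, -0.0]
wrist_force: [1.0, -0.3, -0.6]
gripper_width: 0.25
```

Call:
{"method": "drive_tool", "body": {"targets": [[[0, 0, 0.01], [0, 0, 0], 1], [[0, 0, 0.004], [0, 0, 0], 1], [[0, 0, 0], [0, 0, 0], 1]]}}

```text
time: 8.1
ee_pos: [0.4658, 0.1446, 0.0461]
eef_rot: [1.0, -0.026, -0.001, 0.0]
wrist_force: [1.2, -0.5, -1.9]
gripper_width: 0.251
```

Release, rise, and measure the frame.

Call:
{"method": "drive_tool", "body": {"targets": [[[0, 0, 0], [0, 0, 0], -1], [[0, 0, 0], [0, 0, 0], -1], [[0, 0, 0], [0, 0, 0], -1], [[0, 0, 0], [0, 0, 0], -1], [[0, 0, 0], [0, 0, 0], -1]]}}

```text
time: 8.52
ee_pos: [0.4667, 0.1449, 0.0473]
eef_rot: [1.0, -0.026, 0.0, -0.0]
wrist_force: [0.8, 0.1, -0.1]
gripper_width: 0.94
```

Call:
{"method": "drive_tool", "body": {"targets": [[[0, 0, -0.03], [0, 0, 0], -1], [[0, 0, -0.04], [0, 0, 0], -1], [[0, 0, -0.04], [0, 0, 0], -1], [[0, 0, -0.04], [0, 0, 0], 1], [[0, 0, -0.04], [0, 0, 0], 1]]}}

```text
time: 8.93
ee_pos: [0.466, 0.1449, 0.2393]
eef_rot: [1.0, -0.026, 0.0, -0.0]
wrist_force: [0.6, -1.1, -0.7]
gripper_width: 0.748
```

Call:
{"method": "drive_tool", "body": {"targets": [[[0, 0, -0.03], [0, 0, 0], 1], [[0, 0, 0], [0, 0, 0], 1], [[0, 0, 0], [0, 0, 0], 1]]}}

```text
time: 9.18
ee_pos: [0.4668, 0.145, 0.2682]
eef_rot: [1.0, -0.026, 0.002, -0.0]
wrist_force: [0.5, 0.0, -0.5]
gripper_width: 0.302
```

```bash
python3 - <<'E'
from h import *
np.set_printoptions(precision=3,suppress=True)
a=shot('scene');b=shot('side');print(a['st']['ee_pos'])
for L in ['top_bar','leg_foot','leg_pivot','stand','brush_grip']:
    ra=spot_point(L,a);rb=spot_point(L,b); print(L,[(np.round(q['pixel']),round(q['p'],2)) for q in ra],[(np.round(q['pixel']),round(q['p'],2)) for q in rb])
    if ra and rb: print(tri([(a,ra[0]['pixel']),(b,rb[0]['pixel'])]))
canvas=np.hstack([cv2.resize(b['img'][190:290,240:340],(400,400)),cv2.resize(a['img'][220:320,220:320],(400,400))])
cv2.imwrite('pics/m5.png',canvas[:,:,::-1])
E
```

```text
[0.467 0.145 0.268]
top_bar [(array([258., 266.]), 0.89)] [(array([351., 197.]), 0.69), (array([293., 333.]), 0.18)]
(array([ 0.537, -0.24 ,  0.141]), [np.float64(0.06526139710992951), np.float64(0.06526139710992962)])
leg_foot [(array([275., 257.]), 0.62)] []
leg_pivot [(array([298., 277.]), 0.8), (array([319., 360.]), 0.55)] []
stand [(array([281., 285.]), 0.93), (array([298., 275.]), 0.41)] [(array([317., 267.]), 0.9)]
(array([ 0.552, -0.159, -0.002]), [np.float64(0.0007669781081948694), np.float64(0.0007669781081950249)])
brush_grip [(array([405., 286.]), 0.67), (array([273., 256.]), 0.2)] [(array([289., 336.]), 0.56)]
(array([0.471, 0.154, 0.06 ]), [np.float64(0.003719953903630846), np.float64(0.0037199539036309177)])
```

View pics/m5.png

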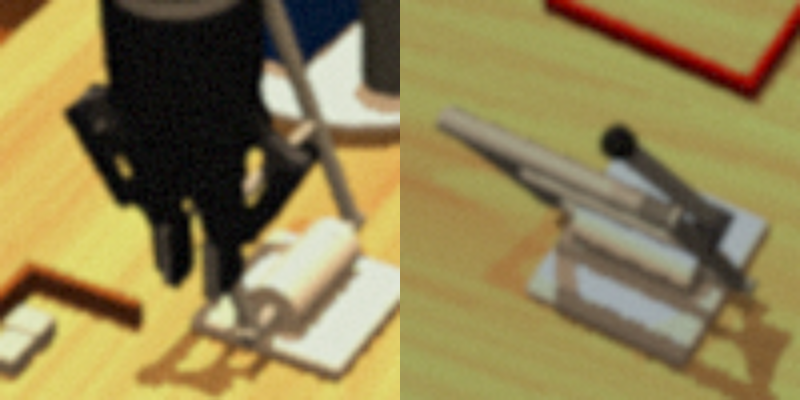

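```bash
cat > fk.py <<'E'
from h import *
def frame(x,y,yaw,lean,leg):
    Rz=R.from_euler('z',yaw); Ry=R.from_euler('y',lean); o=np.array([x,y,0])
    f=lambda q:o+Rz.apply(np.array([0,0,.03])+Ry.apply(q))
    th=leg-.25
    piv=np.array([-.018,.07,.11])
    return dict(top=f([0,0,.19]),l=f([0,-.078,.19]),r=f([0,.078,.19]),piv=f(piv),foot=f(piv+.15*np.array([0,np.sin(th),np.cos(th)])),land=o+Rz.apply([0,.148,0]),o=o)
E
python3 - <<'E'
from fk import *
from scipy.optimize import least_squares
np.set_printoptions(precision=3,suppress=True)
a=shot('scene')
obs=dict(top=(258,266),l=(231,249),foot=(274.5,255),piv=(298,277),land=(331,307.5),o=(280.5,284.5))
w=dict(top=1,l=1,foot=1,piv=1,land=1,o=1)
def f(p):
    F=frame(p[0],p[1],p[2],p[4],p[3]); return np.concatenate([proj(a,F[k])-obs[k] for k in obs]+[[(p[4]-.36)*20]])
s=least_squares(f,[.552,-.16,-.08,.1,.36]); print(s.x,s.cost); print(np.round(s.fun,1))
for k,v in frame(*s.x[:3],s.x[4],s.x[3]).items(): print(k,v)
E
```

```text
[ 0.555 -0.156 -0.077  0.125  0.365] 11.732948828179332
[ 1.  -3.1 -1.2  1.3 -0.6  1.5 -0.4 -1.8  0.3  0.6  1.1  1.6  0.1]
top [ 0.622 -0.161  0.207]
l [ 0.616 -0.239  0.207]
r [ 0.628 -0.083  0.207]
piv [ 0.582 -0.088  0.139]
foot [ 0.634 -0.11   0.278]
land [ 0.566 -0.008  0.   ]
o [ 0.555 -0.156  0.   ]
```

Call:
{"method": "drive_tool", "body": {"targets": [[[0, 0, -0.035], [0, 0, 1.4], 1], [[0, 0.02, -0.025], [0, 0, 0], 1], [[0, 0.037, 0], [0, 0, 0], 1], [[0, 0.037, 0], [0, 0, 0], 1], [[0, 0.037, 0], [0, 0, 0], 1]]}}

```text
time: 10.25
ee_pos: [0.4561, 0.0131, 0.3273]
eef_rot: [0.999, -0.038, 0.0, 0.0]
wrist_force: [1.0, 0.6, -0.8]
gripper_width: -0.002
```

Call:
{"method": "drive_tool", "body": {"targets": [[[0, 0.037, 0], [0, 0, 0], 1], [[0, 0.037, 0], [0, 0, 0], 1], [[0.01, 0.037, 0], [0, 0, 0], 1], [[0.02, 0.035, 0], [0, 0, 0], 1], [[0.03, 0.02, 0], [0, 0, 0], 1]]}}

```text
time: 10.67
ee_pos: [0.5028, -0.1592, 0.3276]
eef_rot: [0.999, -0.04, 0.0, 0.001]
wrist_force: [-0.3, 0.3, 0.8]
gripper_width: 0.003
```

Call:
{"method": "drive_tool", "body": {"targets": [[[0.038, 0, 0], [0, 0, 0], 1], [[0.04, 0, 0], [0, 0, 0], 1], [[0.04, 0, 0], [0, 0, 0], 1], [[0, 0, 0], [0, 0, 0], 1]]}}

```text
time: 11.0
ee_pos: [0.6263, -0.1657, 0.3213]
eef_rot: [0.999, -0.038, -0.002, -0.001]
wrist_force: [-0.8, -0.4, -2.4]
gripper_width: 0.002
```

Call:
{"method": "drive_tool", "body": {"targets": [[[0, 0, 0.04], [0, 0, 0], 1], [[0, 0, 0.035], [0, 0, 0], 1], [[0, 0, 0], [0, 0, 0], 1], [[0, -0.015, 0], [0, 0, 0], 1], [[0, -0.015, 0], [0, 0, 0], 1]]}}

```text
time: 11.42
ee_pos: [0.6239, -0.1345, 0.2546]
eef_rot: [0.999, -0.039, 0.002, 0.0]
wrist_force: [0.6, 0.7, 1.3]
gripper_width: 0.002
```

Call:
{"method": "drive_tool", "body": {"targets": [[[0, -0.015, 0], [0, 0, 0], 1], [[0, -0.015, 0], [0, 0, 0], 1], [[0, -0.015, 0], [0, 0, 0], 1], [[0, -0.015, 0], [0, 0, 0], 1], [[0, -0.015, 0], [0, 0, 0], 1]]}}

```text
time: 11.83
ee_pos: [0.6293, -0.0583, 0.2524]
eef_rot: [0.999, -0.038, 0.0, 0.0]
wrist_force: [-0.1, -0.6, -0.1]
gripper_width: 0.003
```

Call:
{"method": "drive_tool", "body": {"targets": [[[0, -0.015, 0], [0, 0, 0], 1], [[0, -0.015, 0], [0, 0, 0], 1], [[0, -0.015, 0], [0, 0, 0], 1], [[0, -0.015, 0], [0, 0, 0], 1], [[0, -0.012, 0], [0, 0, 0], 1]]}}

```text
time: 12.25
ee_pos: [0.6348, 0.0135, 0.252]
eef_rot: [0.999, -0.038, -0.0, -0.0]
wrist_force: [0.7, -0.7, -0.2]
gripper_width: -0.002
```

Call:
{"method": "drive_tool", "body": {"targets": [[[0, 0, 0], [0, 0, 0], 1], [[0, 0, 0], [0, 0, 0], 1], [[0, 0, 0], [0, 0, 0], 1], [[0, 0, 0], [0, 0, 0], 1], [[0, 0, 0], [0, 0, 0], 1]]}}

```text
time: 12.67
ee_pos: [0.6348, 0.0109, 0.252]
eef_rot: [0.999, -0.039, -0.0, 0.0]
wrist_force: [-0.2, -0.8, 0.1]
gripper_width: 0.001
```

Call:
{"method": "drive_tool", "body": {"targets": [[[0, 0, -0.04], [0, 0, 0], 1], [[0, 0, -0.035], [0, 0, 0], 1], [[0, 0, 0], [0, 0, 0], 1], [[0, 0, 0], [0, 0, 0], 1], [[0, 0, 0], [0, 0, 0], 1]]}}

```text
time: 13.08
ee_pos: [0.6346, 0.0112, 0.3263]
eef_rot: [0.999, -0.039, -0.001, -0.0]
wrist_force: [0.2, 0.7, -1.5]
gripper_width: -0.003
```

```bash
python3 - <<'E'
from fk import *
np.set_printoptions(precision=3,suppress=True)
a=shot('scene');b=shot('side');print(a['st']['ee_pos'],a['st']['time'])
for L in ['leg_foot','top_bar']:
  print(L,[(np.round(q['pixel']),round(q['p'],2)) for q in spot_point(L,a)],[(np.round(q['pixel']),round(q['p'],2)) for q in spot_point(L,b)])
F=frame(.555,-.157,-.077,.36,2.843); print(F['foot'],proj(a,F['foot']),proj(b,F['foot']))
canvas=np.hstack([cv2.resize(b['img'][190:310,230:350],(400,400)),cv2.resize(a['img'][220:340,220:340],(400,400))])
cv2.imwrite('pics/m6.png',canvas[:,:,::-1])
E
```

```text
[0.635 0.011 0.326] 13.0833
leg_foot [(array([351., 303.]), 0.79)] [(array([280., 293.]), 0.92)]
top_bar [(array([256., 265.]), 0.6)] [(array([293., 200.]), 0.58), (array([339., 213.]), 0.25)]
[ 0.543 -0.007  0.02 ] [334.854 297.417] [295.179 295.055]
```

View pics/m6.png

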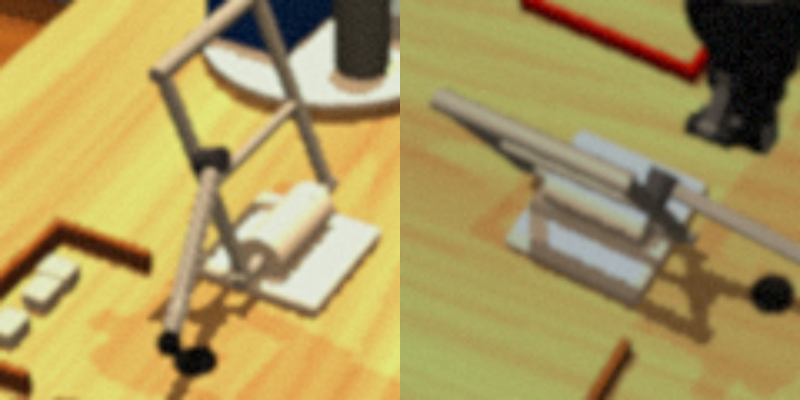

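Call:
{"method": "drive_tool", "body": {"targets": [[[0, 0.034, 0], [0, 0, 0], -0.2], [[0, 0.034, 0], [0, 0, 0], -0.2], [[0, 0.034, 0], [0, 0, 0], -0.2], [[0, 0.034, 0], [0, 0, 0], -0.2], [[0, 0.034, 0], [0, 0, 0], -0.2]]}}

```text
time: 13.8
ee_pos: [0.6213, -0.1594, 0.3268]
eef_rot: [0.999, -0.038, -0.0, -0.0]
wrist_force: [0.3, -0.3, 0.2]
gripper_width: 0.597
```

Call:
{"method": "drive_tool", "body": {"targets": [[[0, 0, 0], [0, 0, 0], -0.2], [[0, 0, 0], [0, 0, 0], -0.2], [[0, 0, 0], [0, 0, 0], -0.2], [[0, 0, 0], [0, 0, 0], -0.2], [[0, 0, 0], [0, 0, 0], -0.2]]}}

```text
time: 14.22
ee_pos: [0.6219, -0.1566, 0.3272]
eef_rot: [0.999, -0.038, 0.0, 0.0]
wrist_force: [-0.5, 0.0, 0.2]
gripper_width: 0.601
```

```bash
python3 - <<'E'
from fk import *
np.set_printoptions(precision=3,suppress=True)
a=shot('scene');b=shot('side');w=shot('wrist');print(w['st']['ee_pos'],w['st']['time'],w['st']['gripper_width'])
print('bar',tri([(a,(257.5,265.5)),(b,(292,201))]))
for L in ['leg_foot','leg_pivot']:
  ra=spot_point(L,a);rb=spot_point(L,b);print(L,[(np.round(q['pixel']),round(q['p'],2)) for q in ra],[(np.round(q['pixel']),round(q['p'],2)) for q in rb])
  if ra and rb: print(tri([(a,ra[0]['pixel']),(b,rb[0]['pixel'])]))
q=spot_point('top_bar',w);print(q[:2]); print(atz(w,q[0]['pixel'],.207) if q else 0)
canvas=np.hstack([cv2.resize(b['img'][190:310,230:350],(400,400)),cv2.resize(w['img'],(400,400))])
cv2.imwrite('pics/m7.png',canvas[:,:,::-1])
E
```

```text
[ 0.622 -0.157  0.327] 14.3167 0.5974894932580802
bar (array([ 0.624, -0.165,  0.197]), [np.float64(0.00029200181242062704), np.float64(0.00029200181242072185)])
leg_foot [(array([338., 298.]), 0.78), (array([503., 391.]), 0.49)] [(array([294., 296.]), 0.58)]
(array([0.544, 0.001, 0.025]), [np.float64(0.00027491750458089634), np.float64(0.0002749175045808683)])
leg_pivot [(array([298., 275.]), 0.58)] [(array([294., 239.]), 0.94), (array([295., 295.]), 0.56)]
(array([ 0.581, -0.087,  0.136]), [np.float64(0.0005038113151457387), np.float64(0.0005038113151458509)])
[{'pixel': [311.4, 239.3], 'p': 0.97}, {'pixel': [257.9, 48.5], 'p': 0.32}]
[ 0.619 -0.162  0.207]
```

View pics/m7.png

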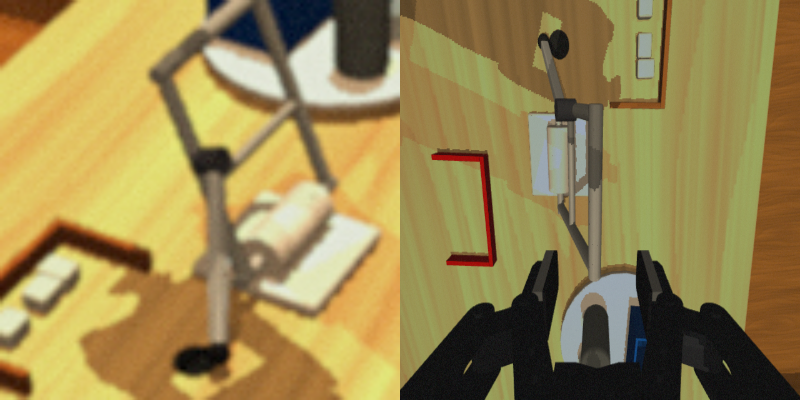

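Kickstand is down: triangulated foot (0.544, 0.001, 0.025), against about (0.543, -0.007, 0.020) computed for the stop. Next I'll grasp the bar.

Call:
{"method": "drive_tool", "body": {"targets": [[[-0.002, 0.004, 0.035], [0, 0, 0], -0.2], [[0, 0, 0.035], [0, 0, 0], -0.2], [[0, 0, 0.035], [0, 0, 0], -0.2], [[0, 0, 0.035], [0, 0, 0], -0.2], [[0, 0, 0], [0, 0, 0], -0.2]]}}

```text
time: 15.03
ee_pos: [0.6168, -0.1606, 0.1799]
eef_rot: [0.999, -0.038, -0.006, -0.002]
wrist_force: [-0.5, 0.5, -1.3]
gripper_width: 0.596
```

Call:
{"method": "drive_tool", "body": {"targets": [[[0, 0, 0], [0, 0, 0], 1], [[0, 0, 0], [0, 0, 0], 1], [[0, 0, 0], [0, 0, 0], 1], [[0, 0, 0], [0, 0, 0], 1], [[0, 0, 0], [0, 0, 0], 1]], "squeeze": 30}}

```text
time: 15.45
ee_pos: [0.6199, -0.1621, 0.1899]
eef_rot: [0.999, -0.038, 0.002, 0.001]
wrist_force: [-4.0, 0.1, 7.6]
gripper_width: 0.177
```

Call:
{"method": "drive_tool", "body": {"targets": [[[0, 0, 0], [0, 0, 0], 1], [[0, 0, 0], [0, 0, 0], 1]]}}

```text
time: 15.62
ee_pos: [0.6198, -0.1621, 0.1899]
eef_rot: [0.999, -0.038, 0.002, 0.001]
wrist_force: [-4.1, 1.0, 6.9]
gripper_width: 0.174
```

Call:
{"method": "drive_tool", "body": {"targets": [[[-0.0081, 0, -0.0027], [0, 0, 0], 1], [[-0.0081, 0, -0.0026], [0, 0, 0], 1], [[-0.0083, 0, -0.0019], [0, 0, 0], 1], [[-0.0084, 0, -0.0019], [0, 0, 0], 1], [[-0.0085, 0, -0.0012], [0, 0, 0], 1]]}}

```text
time: 16.03
ee_pos: [0.5802, -0.1587, 0.2011]
eef_rot: [0.999, -0.038, 0.005, 0.001]
wrist_force: [5.5, 2.1, 10.1]
gripper_width: 0.171
```

Call:
{"method": "drive_tool", "body": {"targets": [[[-0.0085, 0, -0.0011], [0, 0, 0], 1], [[-0.008, 0, -0.0004], [0, 0, 0], 1], [[-0.008, 0, -0.0004], [0, 0, 0], 1], [[0, 0, 0], [0, 0, 0], 1], [[0, 0, 0], [0, 0, 0], 1]]}}

```text
time: 16.45
ee_pos: [0.5554, -0.1565, 0.2021]
eef_rot: [0.999, -0.038, 0.003, 0.001]
wrist_force: [3.5, 3.8, 8.4]
gripper_width: 0.173
```

```bash
python3 - <<'E'
from fk import *
np.set_printoptions(precision=3,suppress=True)
a=shot('scene');b=shot('side');s=b['st'];print(s['ee_pos'],s['time'],s['gripper_width'],s['wrist_force'],s['wrist_torque'])
for L in ['leg_foot','leg_pivot','top_bar','landing','stand','brush_grip']:
  ra=spot_point(L,a);rb=spot_point(L,b);print(L,[(np.round(q['pixel']),round(q['p'],2)) for q in ra],[(np.round(q['pixel']),round(q['p'],2)) for q in rb])
  if ra and rb: print(tri([(a,ra[0]['pixel']),(b,rb[0]['pixel'])]))
for l in (0,.05): print({k:v for k,v in frame(.5545,-.157,-.077,l,2.843).items()})
canvas=np.hstack([cv2.resize(b['img'][180:320,210:350],(400,400)),cv2.resize(a['img'][220:400,210:390],(400,400))])
cv2.imwrite('pics/m8.png',canvas[:,:,::-1])
E
```

```text
[ 0.556 -0.157  0.202] 16.5 0.17545582992930858 [4.602 4.954 9.231] [ 0.68  -0.831 -0.163]
leg_foot [(array([336., 301.]), 0.92)] [(array([297., 298.]), 0.75), (array([336., 208.]), 0.63)]
(array([ 0.542, -0.006,  0.007]), [np.float64(0.004356384328671035), np.float64(0.004356384328671001)])
leg_pivot [(array([305., 263.]), 0.77)] [(array([310., 243.]), 0.58)]
(array([ 0.538, -0.091,  0.13 ]), [np.float64(0.0024602855291544733), np.float64(0.0024602855291545934)])
top_bar [(array([274., 239.]), 0.93)] [(array([316., 200.]), 0.63)]
(array([ 0.552, -0.157,  0.218]), [np.float64(0.0033788684249350404), np.float64(0.0033788684249349307)])
landing [(array([329., 306.]), 0.76), (array([283., 284.]), 0.5)] [(array([287., 299.]), 0.56)]
(array([ 0.565, -0.012, -0.002]), [np.float64(0.0058020002791206865), np.float64(0.005802000279120646)])
stand [(array([282., 283.]), 0.7)] [(array([320., 266.]), 0.84)]
(array([ 0.545, -0.161,  0.001]), [np.float64(0.0024381950450645066), np.float64(0.002438195045064501)])
brush_grip [(array([403., 287.]), 0.77)] []
{'top': array([ 0.554, -0.157,  0.22 ]), 'l': array([ 0.548, -0.235,  0.22 ]), 'r': array([ 0.561, -0.079,  0.22 ]), 'piv': array([ 0.542, -0.086,  0.14 ]), 'foot': array([ 0.548, -0.008,  0.012]), 'land': array([ 0.566, -0.009,  0.   ]), 'o': array([ 0.554, -0.157,  0.   ])}
{'top': array([ 0.564, -0.158,  0.22 ]), 'l': array([ 0.558, -0.235,  0.22 ]), 'r': array([ 0.57, -0.08,  0.22]), 'piv': array([ 0.547, -0.086,  0.141]), 'foot': array([ 0.547, -0.008,  0.013]), 'land': array([ 0.566, -0.009,  0.   ]), 'o': array([ 0.554, -0.157,  0.   ])}
```

View pics/m8.png

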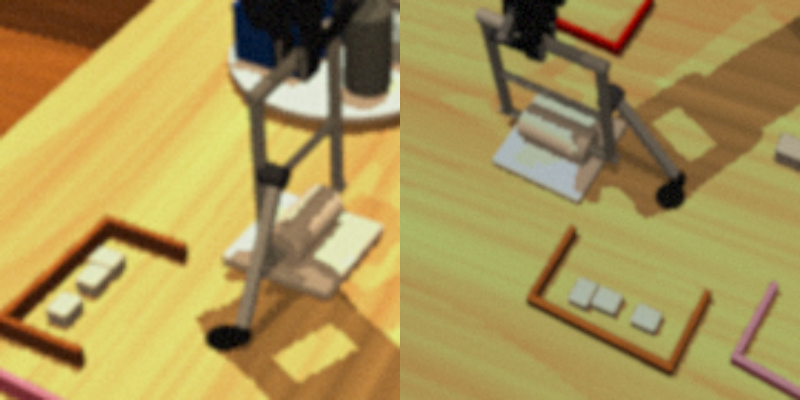

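Call:
{"method": "drive_tool", "body": {"targets": [[[-0.002, 0, 0], [0, 0, 0], 1], [[0, 0, 0], [0, 0, 0], 1], [[0, 0, 0], [0, 0, 0], 1], [[0, 0, 0], [0, 0, 0], 1]]}}

```text
time: 17.48
ee_pos: [0.5539, -0.1564, 0.2022]
eef_rot: [0.999, -0.038, 0.004, 0.001]
wrist_force: [5.1, 5.0, 9.5]
gripper_width: 0.175
```

```bash
python3 - <<'E'
from h import *
s=sensors.get_state();print(s['ee_pos'],s['wrist_force'],s['gripper_width'],s['joint_velocities'].max())
print(manip.sign_off())
E
```

```text
[ 0.55388896 -0.15639797  0.20215914] [5.10417318 4.98329825 9.52398056] 0.175280594239077 0.001866627245137237
the job is handed in; nothing more can be done
None
```

The job is handed in at about 17.5 s. The three tablets are in the plywood bay, the kickstand is down, and the arm is holding the frame upright by its top bar.

- **Tablets:** I swept all three in with the brush. The last picture shows them well past the mouth of the bay.
- **Brush:** it stands on its bristles, clear of the frame, at about (0.47, 0.15).
- **Kickstand:** I pushed it over with the shut fingers. Its foot measured (0.542, -0.006, 0.007), against (0.548, -0.008, 0.012) computed for the stop, so it rests at or within a few mm of it.
- **Frame:** the bar measured (0.552, -0.157, 0.218) against (0.554, -0.157, 0.220) computed for upright. I then nudged it 2 mm toward the robot without measuring the bar again. The grip is steady at 30 N, and the wrist force was about 12 N at the end.
- **Checks that disagreed:** readings of the stand's x position ranged from 0.545 to 0.555. Taken alone, that leaves the tip angle uncertain by a few hundredths of a radian.
- **Not checked again:** I did not go near the bottle, jar or plunger cup, but I did not re-measure them at the end.

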